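# Set the bread cutter's length stop to the sample piece

## Task

One piece of baguette lies on the bread cutter's white bed with its cut end at the knife: the next cuts shall have its length. Squeeze the length stop's release lever against the fixed grip bar, keep it squeezed while you slide the stop towards the bread, and let go at the notch nearest the bread's free end that still clears the bread, so that the pawl drops fully into that notch. Leave the bread pieces lying as they are.

Things in the scene. Friction and masses are not known exactly. Their poses are not given: they have to be found in the camera images.
- cutter: The bread cutter: steel base 310 x 520 mm fixed to the table, origin under its middle. x to its rear, y along the slide away from the knife, z up. White bed, top 30 mm high, near side; knife parked down across the -y end (135 mm high with its cheeks and handle; its side towards the bread at y = -174 mm); at the rear a guide bar carries the length stop, and behind that lies the notched rack.
- stop_grip (a point): Midway between the two level black grip bars on top of the length stop, at their axes, 128 mm above the table; rides with the stop; axes as cutter. The bars lie along y side by side, 13 mm thick, 61 mm long, 53 mm over their outsides; carried by 10 mm uprights near y = -24 and +24 mm: grip the middle. All else within 100 mm of them is lower than 93 mm above the table.
- lever_bar (a point): Middle of the release lever's bar, the rear one of the two grip bars, 20 mm from stop_grip along +x while free. It swings towards the fixed bar when squeezed (then about 33 mm over the outsides), against a spring: 4 N at first, 8 N at the end. The squeezed stop slides with about 3 N; it slides only when the pawl is clear of its notch.
- stop_face (a point): Centre of the face of the stop plate that looks at the knife and the bread; 28 mm from stop_grip towards the knife (-y), 55 mm above the table; rides with the stop, axes as cutter. The plate is 114 mm wide and 59 mm high and stands 33 mm above the table, across the bed.
- stop (a joint): Position of the length stop on its guide bar, m: 0 in the notch farthest from the knife, where it starts; grows towards the knife. Six notches at 0, 0.04, 0.08, 0.12, 0.16 and 0.20, each 15 mm wide for the 10 mm pawl nose (2.5 mm play either way). Travel ends at -0.01 and 0.21.
- lever (a joint): Angle of the release lever, rad: 0 with the pawl fully down in a notch, where a spring holds it. Squeezing lifts the pawl: clear of the teeth above 0.22, fully squeezed at 0.32. Let go between notches, the pawl rests on a tooth (about 0.2) and drops in when the stop is slid over the next notch.
- short_piece_cut (a point): Centre of the knife-side end face of the short piece of baguette (112 mm long, 58 mm across, loose), 25 mm above its underside; the piece reaches from here 112 mm along its own +y. One of the three pieces (which one changes) lies on the cutter's bed, this end 8 to 14 mm from the knife, its free end towards the stop plate; the other two lie on the wire cooling rack left of the cutter.
- mid_piece_cut (a point): The same point of the middle piece of baguette, 152 mm long.
- long_piece_cut (a point): The same point of the long piece of baguette, 192 mm long.
Not all that is in view belongs to the job. What is shaped like the part that bears long_piece_cut but purple is not meant. Leave any green look-alike of the part that bears short_piece_cut alone.

How it is judged (in metres and radians):
On the way:
1. the release lever is held squeezed while the stop is slid at least half a notch (value of joint lever above 0.2 rad and value of joint stop above 0.02 m), for 0.1 s.
At the end, for the whole second after the job is handed in: The stop plate faces the free end of the piece on the bed with a clear gap of 1 to 30 mm, the release lever is let go with the pawl fully down in the notch (lever below 0.06 rad), and the stop is at rest (((x of short_piece_cut in the frame of stop_face between -0.05 and 0.05 m and y of short_piece_cut in the frame of stop_face between -0.142 and -0.113 m) or (x of mid_piece_cut in the frame of stop_face between -0.05 and 0.05 m and y of mid_piece_cut in the frame of stop_face between -0.182 and -0.153 m) or (x of long_piece_cut in the frame of stop_face between -0.05 and 0.05 m and y of long_piece_cut in the frame of stop_face between -0.222 and -0.193 m)) and value of joint lever below 0.06 rad and velocity of joint stop between -0.01 and 0.01 m/s); the robot touches nothing.
It fails at once if a piece of bread is shifted by more than 20 mm (distance of any of short_piece_cut, mid_piece_cut, long_piece_cut from where it was at the start of the episode above 0.02 m).
It also fails if it takes over 38 s, if anything falls off the work surface, if the arm or the gripper's body presses on something with over 40 N, if the wrist force passes 120 N, or if a joint passes its speed limit or range.

## Robot

A 6-joint arm with a two-finger parallel gripper is mounted at the origin on the work surface. World frame = base frame: x ahead of the robot, y to its left, z up, the work surface at z = 0. Lengths are in mm, angles in rad, forces in N, time in s.
With the tool pointing down it reaches from about 350 to 875 mm from the base axis. Payload 4.2 kg.
Tool frame: the origin (TCP) lies midway between the tips of the shut fingers; the grasp point (between the pads) lies 19 mm behind it (arm.tcp_to_grasp is the distance from the TCP to the grasp point, in mm); z points along the fingers, y is the line along which they close (so a half turn about z gives the same grasp; the last joint's range is limited). The gripper opens to 85 mm and grips with 20 to 120 N. Pads are 22 mm wide; open, the fingers measure 114 mm over their backs; the gripper's body (76 mm by 85 mm) begins 54 mm behind the grasp point. The pads swing forward as they close: fully open they stand 13 mm farther back than shut.
Start: joints at [1.568, 0.385, 0.008, 0, -1.194, -0.259], TCP at [161.73, 603.691, 231.312] pointing down, gripper open.
Joint ranges: [-3.14, 3.14], [-1.21, 2.06], [-1.07, 1.41], [-3.16, 2.05], [-2.99, -0.16], [-3.1, 3.1]. Speed limits (rad/s): [2.79, 2.79, 3.14, 3.14, 3.14, 3.14].

## Interface

Orientations are given as a unit quaternion [x, y, z, w].
In Python, from bench import arm, imaging, job, models gives the robot as it stands.
- The arm moves only by the tool arm_command, never from a script. Its argument "rows" is a list of rows, each an object with "grip": the opening, from 0 (shut) to 1 (fully open); "linear": the shift along the tool's x, y, z in mm, a list of three; "rot": the turn, a rotation vector about the tool's x, y, z in rad, a list of three. In form: [{"grip": grip, "linear": [tx, ty, tz], "rot": [rx, ry, rz]}, ...]. A call has 1 to 10 rows; each row is the pose to reach, as a shift and turn from the pose commanded when the call began, along the tool's axes at that moment; what a row does not reach only later rows make up. A row lasts 1/8 s, in which the tool goes at most 62.5 mm and 10.7 degrees, less where a joint would pass 70% of its speed; a pose out of reach is approached as far as the arm can. A call with a gripper value outside its range is refused whole. The fingers move at their own pace and stop on an object; the grip force is fixed at half the most. Time passes only in rows, so rows that repeat a pose let the fingers close. It gives the time, the measured TCP pose, the force, the opening and the grip force at its end, in the units of the state.
- arm.read_state(): the state, without advancing time (a new reading comes with each control period).
- imaging.get_image(name): name is "scene" or "side" or "wrist"; returns a dict with "frame" (400x640x3 uint8, red, green, blue), "fx", "fy", "cx", "cy" (pixels), "k1" (the pictures are not rectified: a ray, as slopes to the right and down, at radius r is drawn at 1 + k1 r^2 times it, then the intrinsics apply), "extrinsics" (4x4, takes a point from world to camera coordinates); the wrist camera has in their place "T_tool_cam" (4x4, takes a point from camera to tool coordinates, whose origin is the TCP and whose axes are the flange's). Camera axes: x right, y down, z forward; pixel columns grow to the right and rows downward; lengths in mm; the calibration is good to about 2 mm. A picture is of the moment at which its call begins: read the wrist's pose just before it. There is no depth.
- job.job_done(): hands the job in; it is judged then, once.
Trained networks look in a picture, given as the dict that the camera call returned (one of the last four; its "shot" number tells which), for a name from the list of things; names that differ only in an ending like _2 or _b are one class to them, and where a whole thing is asked for, a point or a joint stands for the part that bears it (a point fixed in the world has none). Each returns a list of dicts, best first, with "score" (0 to 1); they miss things now and then, are a little off and sometimes report something else, mostly with a low value. They report only what shows in the picture. A call takes as long as a camera call. They do not tell look-alikes from the thing itself.
- models.spot_in(picture, query): "rect" ([left, top, right, bottom] in pixels, round what is visible of it).
- models.tip_of(picture, query): "pixel" ([column, row] in pixels: a listed point, or the origin of a listed thing).
The state is a dict: "clock": time; "joints": joint angles; "joint_vel": joint speeds; "joint_efforts": joint torques, N m; "position": TCP position; "ee_rot": TCP orientation; "contact_force": force on the tool from outside, world axes, zero at the start; "wrist_torque": the same for the moment, N m; "gripper_width": finger opening in mm; "grasp_force": force on a finger pad.
Only numpy, scipy, OpenCV 4.12 (cv2) and the standard library are available. Lean on these libraries where they do the work, as an engineer would, in place of code of your own. Each camera call takes 0.05 s, during which the arm holds its last target. There are 200 camera calls.

## Working session

There is one attempt and no reset: what is moved stays moved. The work goes in short steps, Python scripts to look and compute and a tool call to move; the robot and the scene stay as the last step left them, time stands still between calls to the robot, and variables do not carry over. Pictures are saved under pics/ and viewed, at most 10 in all, crops included, and the job is handed in when it is done.

Besides the shell and the picture viewer there is one more tool, called after "Emit:" by a JSON object that holds its "name" and its "arguments", one argument or row to a line. arm_command: Moves the arm, as the interface text tells. Its arguments: {"type":"object","properties":{"rows":{"type":"array"}},"required":["rows"]}

```bash
mkdir -p pics; cat > h.py <<'E'
import numpy as np,cv2
from scipy.spatial.transform import Rotation as R
from bench import arm,imaging,job,models
def shot(n):
    s=arm.read_state(); p=imaging.get_image(n)
    if n=='wrist':
        T=np.eye(4);T[:3,:3]=R.from_quat(s['ee_rot']).as_matrix();T[:3,3]=s['position']
        E=T@np.array(p['T_tool_cam'])
    else: E=np.linalg.inv(np.array(p['extrinsics']))
    p['_E']=E
    return p
def ray(p,px):
    K=np.array([[p['fx'],0,p['cx']],[0,p['fy'],p['cy']],[0,0,1.]])
    u=np.array([(px[0]-p['cx'])/p['fx'],(px[1]-p['cy'])/p['fy']]);v=u.copy()
    for _ in range(20): v=u/(1+p['k1']*(v@v))
    d=p['_E'][:3,:3]@np.array([*v,1]);return p['_E'][:3,3],d/np.linalg.norm(d)
def atz(p,px,z):
    o,d=ray(p,px);return o+d*(z-o[2])/d[2]
def tri(rs):
    A=sum(np.eye(3)-np.outer(d,d) for o,d in rs);b=sum((np.eye(3)-np.outer(d,d))@o for o,d in rs)
    x=np.linalg.solve(A,b);return x,[round(float(np.linalg.norm(np.cross(x-o,d))),1) for o,d in rs]
def save(p,f): cv2.imwrite('pics/'+f,p['frame'][:,:,::-1])
E
cat > a.py <<'E'
from h import *
np.set_printoptions(precision=1,suppress=True)
s=arm.read_state();print(s['position'],s['ee_rot'],s['gripper_width'],s['clock'])
P={n:shot(n) for n in('scene','side','wrist')}
for n,p in P.items(): save(p,n+'0.png')
for q in ['cutter','stop_grip','lever_bar','stop_face','short_piece_cut','mid_piece_cut','long_piece_cut']:
    for n,p in P.items():
        print(q,n,[(np.round(r['pixel']),round(r['score'],2)) for r in models.tip_of(p,q)[:3]],[(np.round(r['rect']),round(r['score'],2)) for r in models.spot_in(p,q)[:3]])
E
python3 a.py
```

```text
[161.6 603.1 230.2] [ 1.  -0.1 -0.   0. ] 85.50888074774073 0.0
cutter scene [(array([307., 203.]), 0.84)] [(array([193., 110., 402., 299.]), 0.78)]
cutter side [(array([324., 235.]), 0.89)] [(array([235., 151., 432., 308.]), 0.58)]
cutter wrist [] []
stop_grip scene [(array([337., 236.]), 0.93), (array([411., 254.]), 0.19)] [(array([322., 199., 351., 271.]), 0.66)]
stop_grip side [(array([313., 158.]), 0.91)] [(array([323., 203., 377., 244.]), 0.4)]
stop_grip wrist [] []
lever_bar scene [(array([329., 246.]), 0.7)] [(array([322., 238., 343., 269.]), 0.62), (array([419., 214., 458., 247.]), 0.25)]
lever_bar side [(array([315., 155.]), 0.64)] [(array([308., 150., 328., 171.]), 0.73)]
lever_bar wrist [] []
stop_face scene [(array([336., 226.]), 0.86)] [(array([319., 201., 355., 270.]), 0.59), (array([317., 238., 342., 270.]), 0.54), (array([408., 248., 470., 287.]), 0.22)]
stop_face side [(array([303., 192.]), 0.87), (array([377., 245.]), 0.66)] []
stop_face wrist [] []
short_piece_cut scene [(array([439., 151.]), 0.92), (array([421., 221.]), 0.57)] [(array([414., 147., 446., 179.]), 0
[... 187 characters left out ...]
200., 235.]), 0.6)]
short_piece_cut wrist [] [(array([542.,  18., 634., 141.]), 0.89)]
mid_piece_cut scene [(array([409., 256.]), 0.64)] [(array([407., 248., 471., 289.]), 0.97), (array([322., 241., 346., 272.]), 0.66)]
mid_piece_cut side [(array([261., 160.]), 0.71)] [(array([228., 135., 272., 167.]), 0.65), (array([312., 153., 328., 174.]), 0.27)]
mid_piece_cut wrist [] []
long_piece_cut scene [(array([246., 191.]), 0.81)] [(array([249., 302., 334., 348.]), 0.97), (array([241., 181., 306., 217.]), 0.91)]
long_piece_cut side [(array([375., 245.]), 0.76), (array([390., 162.]), 0.73)] [(array([319., 202., 378., 244.]), 0.84), (array([338., 155., 394., 168.]), 0.68)]
long_piece_cut wrist [] []
```

```bash
cat > b.py <<'E'
from h import *
a=cv2.imread('pics/scene0.png');b=cv2.imread('pics/side0.png')
cv2.imwrite('pics/ab.png',np.vstack([cv2.resize(a[90:360,180:500],(711,600))[:300*2]])) 
cv2.imwrite('pics/bb.png',cv2.resize(b[110:330,140:460],(800,550)))
E
python3 b.py
```

```text
(no output)
```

View pics/ab.png

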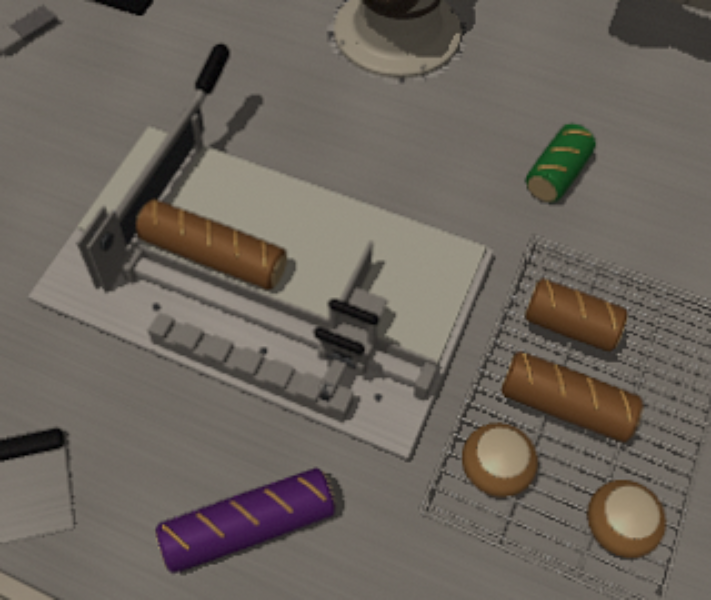

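View pics/bb.png

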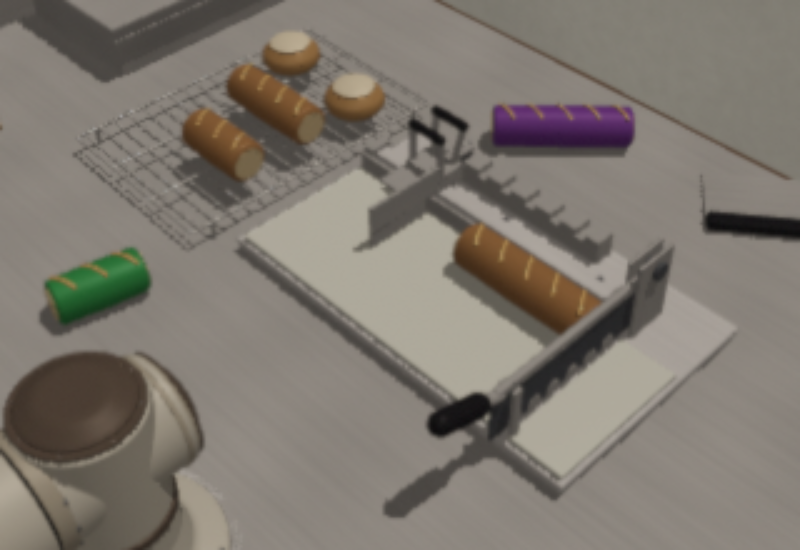

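```bash
cat > c.py <<'E'
from h import *
np.set_printoptions(precision=1,suppress=True)
P={n:shot(n) for n in('scene','side')}
px={}
for q in ['cutter','stop_grip','lever_bar','stop_face']:
    r=[np.array(models.tip_of(P[n],q)[0]['pixel']) for n in P]
    print(q,*tri([ray(P[n],x) for n,x in zip(P,r)]))
c=np.array([246,191]);print('longcut scene z55',atz(P['scene'],c,55))
# free end top in scene crop approx
for n,x in [('scene',(180+278/2.222,90+268/2.222))]: print('free centre',atz(P[n],x,55))
# bed corners scene crop, z=30 : right-far, top-left; knife
for x in [(493,246),(436,358),(152,128)]: print('bed',atz(P['scene'],(180+x[0]/2.222,90+x[1]/2.222),30))
for x in [(243,240),(555,485)]: print('bed side',atz(P['side'],(140+x[0]/2.5,110+x[1]/2.5),30))
for x in [(30,297),(408,458)]: print('base scene',atz(P['scene'],(180+x[0]/2.222,90+x[1]/2.222),8))
E
python3 c.py
```

```text
cutter [450.8   2.5   1. ] [0.6, 0.6]
stop_grip [576.8 151.7 135.6] [4.0, 4.0]
lever_bar [600.7 153.9 128.8] [8.2, 8.2]
stop_face [509.5 129.8  60.1] [0.1, 0.1]
longcut scene z55 [ 509.9 -149.7   55. ]
free centre [502.4  33.1  55. ]
bed [348. 267.  30.]
bed [528.8 253.   30. ]
bed [ 348.2 -236.6   30. ]
bed side [347.  250.1  30. ]
bed side [ 335.5 -250.4   30. ]
base scene [ 643.9 -256.     8. ]
base scene [651.3 265.    8. ]
```

```bash
cat > d.py <<'E'
from h import *
import sys
np.set_printoptions(precision=3,suppress=True)
# goal TCP x y z, finger-closing axis yaw (cutter yaw): tool y along +-cutter x
gx,gy,gz,yaw=map(float,sys.argv[1:5])
s=arm.read_state();M=R.from_quat(s['ee_rot']).as_matrix();print(M,s['joints'],s['position'],s['clock'],s['contact_force'],s['gripper_width'])
print(np.array(imaging.get_image('wrist')['T_tool_cam'])) if len(sys.argv)>5 else 0
print('lin',M.T@(np.array([gx,gy,gz])-s['position']))
for sg in(1,-1):
    y=sg*np.array([np.cos(yaw),np.sin(yaw),0]);z=np.array([0,0,-1.]);G=np.stack([np.cross(y,z),y,z],1)
    print('rot',R.from_matrix(M.T@G).as_rotvec())
E
python3 d.py 570 160 330 -0.015 1
```

```text
[[ 0.966 -0.259 -0.   ]
 [-0.259 -0.966 -0.   ]
 [ 0.     0.    -1.   ]] [ 1.568  0.385  0.008 -0.    -1.194 -0.259] [161.736 603.668 231.322] 2.75 [ 1.122 -0.402 -0.054] 85.6155872341331
[[   0.      -0.947   -0.322   83.199]
 [   1.      -0.       0.001    0.281]
 [  -0.001   -0.322    0.947 -142.831]
 [   0.       0.       0.       1.   ]]
lin [509.181 322.89  -98.666]
rot [ 0.     0.    -1.818]
rot [ 0.    -0.     1.324]
```

```bash
python3 d.py 580 125 320 -0.015 | tail -3
```

```text
lin [527.903 354.111 -88.687]
rot [ 0.     0.    -1.818]
rot [ 0.    -0.     1.324]
```

Emit:
{"name": "arm_command", "arguments": {
  "rows": [
    {"grip": 1, "linear": [50, 33, -40], "rot": [0, 0, 0.13]},
    {"grip": 1, "linear": [100, 67, -89], "rot": [0, 0, 0.26]},
    {"grip": 1, "linear": [150, 100, -89], "rot": [0, 0, 0.4]},
    {"grip": 1, "linear": [200, 134, -89], "rot": [0, 0, 0.53]},
    {"grip": 1, "linear": [250, 168, -89], "rot": [0, 0, 0.66]},
    {"grip": 1, "linear": [300, 201, -89], "rot": [0, 0, 0.8]},
    {"grip": 1, "linear": [350, 235, -89], "rot": [0, 0, 0.93]},
    {"grip": 1, "linear": [400, 268, -89], "rot": [0, 0, 1.06]},
    {"grip": 1, "linear": [450, 302, -89], "rot": [0, 0, 1.2]},
    {"grip": 1, "linear": [500, 335, -89], "rot": [0, 0, 1.324]}
  ]
}}

```text
clock: 4.05
position: [557.7, 150.6, 320.7]
ee_rot: [-0.7, 0.714, -0.0, 0.0]
contact_force: [0.4, 0.6, 0.1]
gripper_width: 85.4
grasp_force: 0.0
```

```bash
python3 d.py 580 125 320 -0.015
```

```text
[[-0.019 -1.     0.001]
 [-1.     0.019  0.   ]
 [-0.    -0.001 -1.   ]] [ 0.544  0.255  0.043  0.    -1.358 -0.563] [557.679 150.594 320.665] 4.05 [0.399 0.615 0.129] 85.43617517846076
lin [ 25.165 -22.804   0.671]
rot [0.001 0.001 3.138]
rot [-0.001  0.    -0.004]
```

```bash
cat > e.py <<'E'
from h import *
import sys,pickle
np.set_printoptions(precision=1,suppress=True)
k=sys.argv[1]
p=shot('wrist');save(p,f'w{k}.png')
D={}
for q in ['stop_grip','lever_bar','stop_face']:
    r=models.tip_of(p,q)[:2]; print(q,[(np.array(x['pixel']),round(x['score'],2)) for x in r])
    if r:D[q]=ray(p,r[0]['pixel']); print(atz(p,r[0]['pixel'],55 if q=='stop_face' else 128))
pickle.dump((D,{a:p[a] for a in('fx','fy','cx','cy','k1','_E')}),open(f'd{k}.pkl','wb'))
E
python3 e.py 1
```

```text
stop_grip [(array([297.3, 167.6]), 0.57)]
[584.5 149.2 128. ]
lever_bar [(array([359.6, 134.7]), 0.53)]
[515.4 113.9 128. ]
stop_face [(array([363.9, 136.4]), 0.73)]
[501.  126.4  55. ]
```

View pics/w1.png

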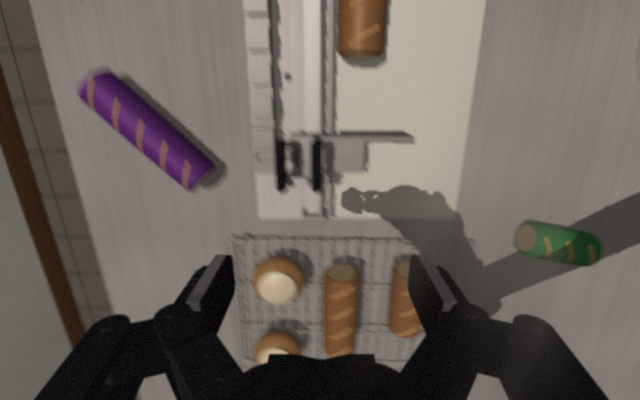

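Emit:
{"name": "arm_command", "arguments": {
  "rows": [
    {"grip": 1, "linear": [25, -14, 30], "rot": [0, 0, 0]},
    {"grip": 1, "linear": [50, -28, 60], "rot": [0, 0, 0]},
    {"grip": 1, "linear": [50, -28, 60], "rot": [0, 0, 0]},
    {"grip": 1, "linear": [50, -28, 60], "rot": [0, 0, 0]}
  ]
}}

```text
clock: 4.75
position: [583.8, 103.1, 261.4]
ee_rot: [-0.702, 0.712, -0.0, 0.001]
contact_force: [-0.7, -0.6, -0.1]
gripper_width: 85.4
grasp_force: 0.0
```

```bash
python3 e.py 2; python3 d.py 580 150 230 -0.015
```

```text
stop_grip [(array([324.9, 230.8]), 0.98), (array([366.3, 322.7]), 0.18)]
[580.9 151.8 128. ]
lever_bar [(array([305.1, 229.5]), 0.69)]
[600.4 150.1 128. ]
stop_face [(array([393.3, 181.5]), 0.77)]
[498.9 123.5  55. ]
[[-0.013 -1.     0.002]
 [-1.     0.013  0.001]
 [-0.001 -0.002 -1.   ]] [ 0.448  0.31  -0.027  0.    -1.232 -0.461] [583.918 103.008 261.689] 4.95 [ 0.509  1.103 -0.443] 85.75071305879378
lin [-46.903   4.617  31.727]
rot [-0.002 -0.004 -3.14 ]
rot [-0.002  0.001  0.002]
```

View pics/w2.png

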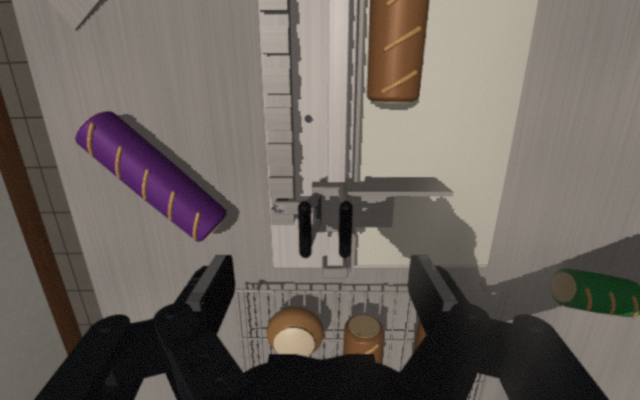

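```bash
cat > f.py <<'E'
from h import *
import pickle
np.set_printoptions(precision=1,suppress=True)
p1=pickle.load(open('d1.pkl','rb'))[1];p2=pickle.load(open('d2.pkl','rb'))[1]
for n,a,b in [('lever',(281.5,166),(305,230)),('fixed',(317.5,166),(345.5,230)),('plate end',(412,138),(452,191))]:
    print(n,*tri([ray(p1,a),ray(p2,b)]))
for x in [(305,204),(305,256),(345,204),(345,256)]: print(atz(p2,x,128))
for z in(55,85): print('free end',atz(p2,(392,101),z),atz(p1,(362,57),z))
print('plate top knife-side',atz(p2,(420,178),92),atz(p2,(452,190),92))
print('base end',atz(p2,(300,267),10),'bed',atz(p2,(430,266),30))
print('guide line',atz(p2,(361,0),30),atz(p2,(359,260),30))
E
python3 f.py
```

```text
lever [599.7 143.1 144.1] [0.2, 0.2]
fixed [561.6 144.3 142.2] [0.0, 0.0]
plate end [449.5 121.4 101.7] [1.5, 1.5]
[599.7 123.2 128. ]
[601.4 179.9 128. ]
[561.3 123.7 128. ]
[560.6 180.4 128. ]
free end [506.   31.9  55. ] [505.6  29.6  55. ]
free end [512.5  30.8  85. ] [509.3  32.3  85. ]
plate top knife-side [479.7 108.9  92. ] [444.1 122.6  92. ]
base end [617.6 266.9  10. ] bed [433.4 255.1  30. ]
guide line [539.4 -71.6  30. ] [533.4 244.   30. ]
```

Emit:
{"name": "arm_command", "arguments": {
  "rows": [
    {"grip": 1, "linear": [-24, 4, 16], "rot": [0, 0, 0]},
    {"grip": 1, "linear": [-48, 7, 32], "rot": [-0.002, 0, 0.002]},
    {"grip": 1, "linear": [-48, 7, 32], "rot": [-0.002, 0, 0.002]},
    {"grip": 1, "linear": [-48, 7, 32], "rot": [-0.002, 0, 0.002]}
  ]
}}

```text
clock: 5.45
position: [577.9, 150.2, 229.3]
ee_rot: [-0.701, 0.713, 0.0, -0.0]
contact_force: [-0.0, 0.3, -0.2]
gripper_width: 85.2
grasp_force: 0.0
```

```bash
python3 e.py 3; python3 d.py 577 151 108 -0.012; python3 - <<'E'
from h import *
import pickle
a=pickle.load(open('d2.pkl','rb'))[0];b=pickle.load(open('d3.pkl','rb'))[0]
for q in b: print(q,*tri([a[q],b[q]]))
E
```

```text
stop_grip [(array([315.7, 193.2]), 0.57)]
[582.2 148.6 128. ]
lever_bar [(array([291.5, 195.8]), 0.65)]
[602.6 150.6 128. ]
stop_face [(array([398.2, 146.9]), 0.97)]
[497.3 123.9  55. ]
[[-0.018 -1.    -0.001]
 [-1.     0.018  0.001]
 [-0.001  0.001 -1.   ]] [ 0.524  0.339 -0.067 -0.001 -1.166 -0.541] [577.854 149.559 229.115] 5.65 [-0.588  0.431 -0.076] 85.35562440909085
lin [ -1.354   0.787 121.117]
rot [ 0.001 -0.001  3.136]
rot [ 0.001  0.001 -0.006]
stop_grip [581.30863332 140.70963922 151.27827397] [0.3, 0.3]
lever_bar [601.25740053 149.20091339 130.90891019] [1.1, 1.1]
stop_face [497.77405321 124.03501008  53.50947507] [0.8, 0.8]
```

View pics/w3.png

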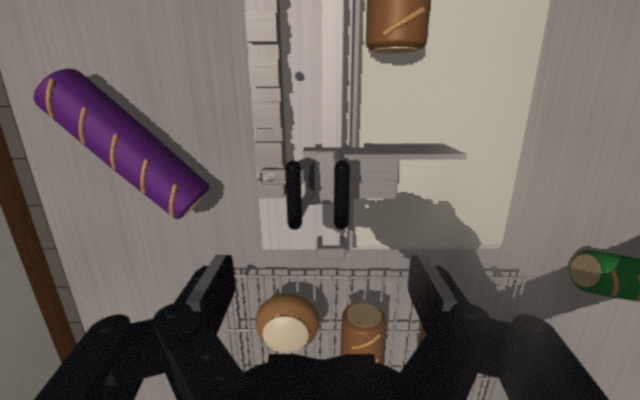

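Emit:
{"name": "arm_command", "arguments": {
  "rows": [
    {"grip": 1, "linear": [-1, 1, 40], "rot": [0, 0, 0]},
    {"grip": 1, "linear": [-1, 1, 80], "rot": [0, 0, 0]},
    {"grip": 1, "linear": [-1, 1, 105], "rot": [0, 0, 0]},
    {"grip": 1, "linear": [-1, 1, 121], "rot": [0, 0, 0]},
    {"grip": 1, "linear": [-1, 1, 121], "rot": [0, 0, 0]}
  ]
}}

```text
clock: 6.28
position: [576.1, 150.6, 106.6]
ee_rot: [-0.701, 0.713, 0.001, -0.002]
contact_force: [0.1, 0.1, 0.7]
gripper_width: 84.8
grasp_force: 0.0
```

```bash
python3 d.py 571 150 108 -0.012;python3 - <<'E'
from h import *
p=shot('wrist');save(p,'w4.png')
E
```

```text
[[-0.017 -1.    -0.004]
 [-1.     0.017 -0.001]
 [ 0.001  0.003 -1.   ]] [ 0.527  0.451 -0.227 -0.001 -0.896 -0.543] [576.068 150.562 106.624] 6.275 [0.079 0.14  0.681] 84.8442780835223
lin [ 0.652  5.062 -1.358]
rot [-0.002 -0.005  3.136]
rot [ 0.004 -0.001 -0.005]
```

View pics/w4.png

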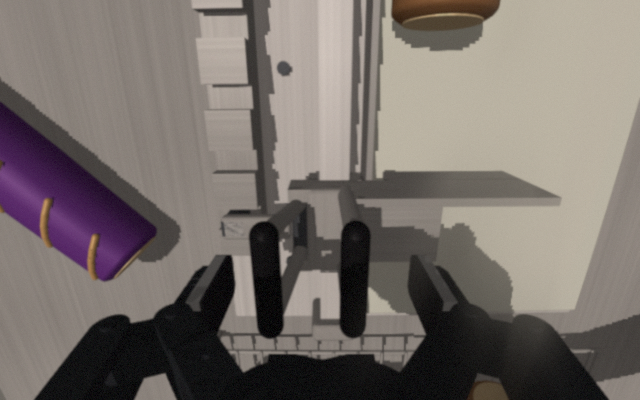

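The open pads straddle both bars (lever column 268, fixed 353, fingers at about 225 and 420), so I can close now.

Emit:
{"name": "arm_command", "arguments": {
  "rows": [
    {"grip": 0.7, "linear": [0, 3, 0], "rot": [0, 0, 0]},
    {"grip": 0.5, "linear": [0, 5, 0], "rot": [0, 0, 0]},
    {"grip": 0.3, "linear": [0, 5, 0], "rot": [0, 0, 0]},
    {"grip": 0.2, "linear": [0, 5, 0], "rot": [0, 0, 0]},
    {"grip": 0.2, "linear": [0, 5, 0], "rot": [0, 0, 0]},
    {"grip": 0.2, "linear": [0, 5, 0], "rot": [0, 0, 0]}
  ]
}}

```text
clock: 7.08
position: [570.2, 151.2, 111.5]
ee_rot: [-0.702, 0.713, 0.001, -0.001]
contact_force: [-8.6, 0.2, 17.4]
gripper_width: 28.9
grasp_force: 58.5
```

Emit:
{"name": "arm_command", "arguments": {
  "rows": [
    {"grip": 0.2, "linear": [4, 1, -3], "rot": [0, 0, 0]},
    {"grip": 0.2, "linear": [12, 1, -3], "rot": [0, 0, 0]},
    {"grip": 0.2, "linear": [20, 1, -3], "rot": [0, 0, 0]},
    {"grip": 0.2, "linear": [28, 1, -3], "rot": [0, 0, 0]},
    {"grip": 0.2, "linear": [36, 1, -3], "rot": [0, 0, 0]},
    {"grip": 0.2, "linear": [40, 1, -3], "rot": [0, 0, 0]},
    {"grip": 0.2, "linear": [40, 1, -3], "rot": [0, 0, 0]}
  ]
}}

```text
clock: 7.95
position: [569.6, 110.2, 111.6]
ee_rot: [-0.701, 0.713, 0.0, -0.001]
contact_force: [-2.6, 0.6, 7.3]
gripper_width: 29.0
grasp_force: 61.8
```

Emit:
{"name": "arm_command", "arguments": {
  "rows": [
    {"grip": 0.2, "linear": [8, 0, 0], "rot": [0, 0, 0]},
    {"grip": 0.2, "linear": [16, 0, 0], "rot": [0, 0, 0]},
    {"grip": 0.2, "linear": [24, 0, 0], "rot": [0, 0, 0]},
    {"grip": 0.2, "linear": [32, 0, 0], "rot": [0, 0, 0]},
    {"grip": 0.2, "linear": [37, 0, 0], "rot": [0, 0, 0]},
    {"grip": 0.2, "linear": [39.5, 0, 0], "rot": [0, 0, 0]},
    {"grip": 0.2, "linear": [39.5, 0, 0], "rot": [0, 0, 0]},
    {"grip": 0.2, "linear": [39.5, 0, 0], "rot": [0, 0, 0]}
  ]
}}

```text
clock: 8.95
position: [569.1, 70.9, 111.6]
ee_rot: [-0.701, 0.713, 0.0, -0.001]
contact_force: [-2.6, 0.3, 7.5]
gripper_width: 28.7
grasp_force: 61.6
```

```bash
python3 - <<'E'
from h import *
s=arm.read_state();print(s['position'],s['contact_force'])
p=shot('wrist');save(p,'w5.png')
E
```

```text
[569.10221631  70.91514909 111.6440573 ] [-2.56874473  0.26123054  7.52376696]
```

View pics/w5.png

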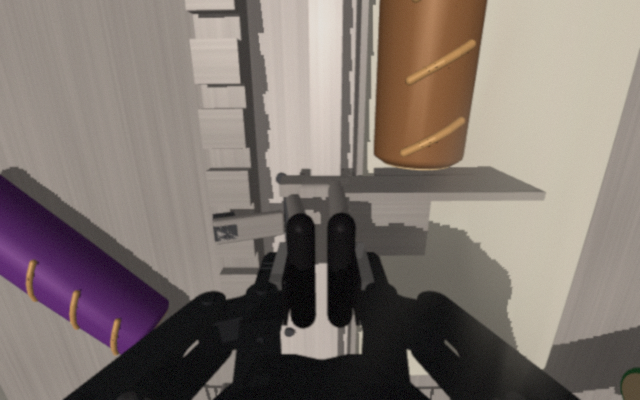

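The stop has travelled 80 mm. The plate's top edge (row about 172) sits just past the bread's free end (row about 168), with no contact force along the slide. I'm releasing it here.

Emit:
{"name": "arm_command", "arguments": {
  "rows": [
    {"grip": 0.4, "linear": [0, 0, 0], "rot": [0, 0, 0]},
    {"grip": 0.6, "linear": [0, -2, 0], "rot": [0, 0, 0]},
    {"grip": 0.8, "linear": [0, -5, 0], "rot": [0, 0, 0]},
    {"grip": 1, "linear": [0, -7, 0], "rot": [0, 0, 0]},
    {"grip": 1, "linear": [0, -7, 0], "rot": [0, 0, 0]},
    {"grip": 1, "linear": [0, -7, 0], "rot": [0, 0, 0]}
  ]
}}

```text
clock: 9.75
position: [575.5, 71.4, 110.2]
ee_rot: [-0.701, 0.713, 0.001, -0.001]
contact_force: [0.7, -0.3, -0.1]
gripper_width: 85.4
grasp_force: 0.0
```

```bash
python3 - <<'E'
from h import *
p=shot('wrist');save(p,'w6.png')
E
```

```text
(no output)
```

View pics/w6.png

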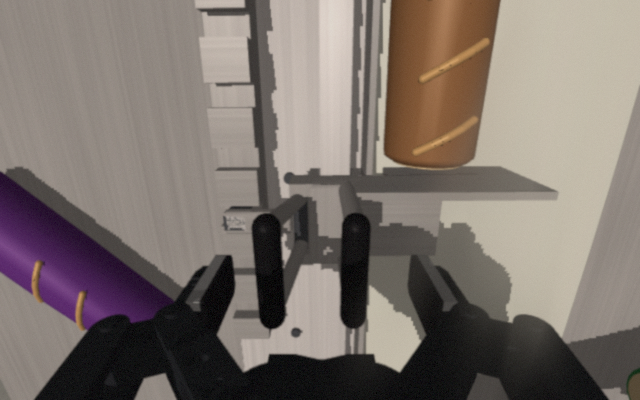

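The bars are back to their free spacing (columns 268 and 354, the same as at the start) and the pawl sits between teeth. I'll retreat upward and check the gap.

Emit:
{"name": "arm_command", "arguments": {
  "rows": [
    {"grip": 1, "linear": [0, 0, -20], "rot": [0, 0, 0]},
    {"grip": 1, "linear": [0, 0, -60], "rot": [0, 0, 0]},
    {"grip": 1, "linear": [0, 0, -110], "rot": [0, 0, 0]},
    {"grip": 1, "linear": [0, 0, -150], "rot": [0, 0, 0]},
    {"grip": 1, "linear": [0, 0, -150], "rot": [0, 0, 0]},
    {"grip": 1, "linear": [0, 0, -150], "rot": [0, 0, 0]}
  ]
}}

```text
clock: 10.55
position: [575.5, 71.5, 259.7]
ee_rot: [-0.701, 0.713, 0.001, -0.001]
contact_force: [-0.4, 0.4, -0.9]
gripper_width: 85.1
grasp_force: 0.0
```

```bash
python3 e.py 7; python3 -c "
from h import *
s=arm.read_state();print(s['position'],s['clock'])"
```

```text
stop_grip [(array([315.7, 183.4]), 0.93)]
[580.1  70.5 128. ]
lever_bar [(array([289.7, 177.5]), 0.83)]
[604.   64.4 128. ]
stop_face [(array([383.2, 139.6]), 0.83), (array([415.6, 100.7]), 0.71)]
[504.3  42.2  55. ]
[575.75083199  71.34098826 258.93933324] 10.75
```

View pics/w7.png

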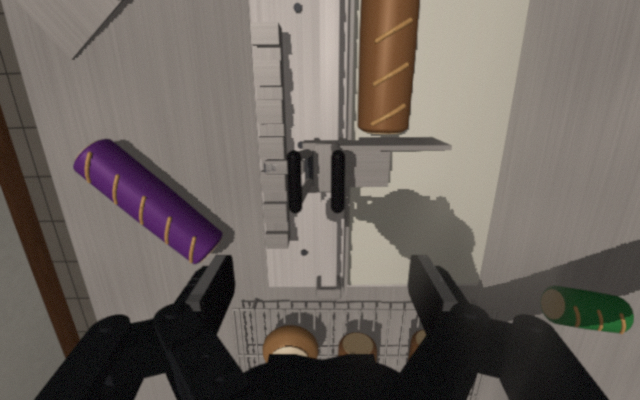

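The plate face is at y ≈ 42 and the bread's free end at y ≈ 31, so the gap is about 11 mm. The lever is free and the arm is clear.

```bash
python3 -c "
from bench import job
print(job.job_done())"
```

```text
the job is handed in; nothing more can be done
None
```

I slid the length stop two notches (0.08 m) and let go there; the pictures show the pawl seated, about 11 mm of clear gap to the long piece and the bread unmoved, and the job is handed in (no verdict returned).

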